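# Seat a stage top on its kinematic base

### The job

Pick up the black stage top (the blue bar is its handle) and seat it fully home on the kinematic base: red-marked ball foot in the cone, second foot in the groove, third foot on the flat. The seats stand on a clamped carriage whose setting along the groove is not known, so you will have to feel for the cone, for instance by sliding the stage top lightly along the groove until the foot drops in. Be gentle, with never more than 25 N between stage top and base, leave the stage top level and at rest, and do not disturb the things around it.

Things in the scene. Friction and masses are not known exactly. Their poses are not given: they have to be found in the camera images.
- stage_top: Loose black T-shaped plate, 0.35 to 0.6 kg, 8 mm thick, on three steel ball feet. Origin: level with the ball bottoms, under the handle's middle; z up; plate top face at z = 20 mm. Crossbar of the T (46 x 132 mm, long in y) at x = -61 to -15 mm, tongue 50 mm wide reaching x = +69 mm. A glass slide is clipped on the crossbar. Red-topped stud above the cone foot, steel studs above the others.
- stage_handle (a point): Middle of the stage top's blue lifting bar, 66 mm above the stage top's origin. The bar is 14 mm wide in x, 64 mm long in y, 16 mm high, on two 10 mm thick posts at y = -20 and +20 mm. Grip it across the 14 mm, from above.
- foot_a (a point): Centre of the ball foot (radius 9 mm) that belongs in the cone, under the red-topped stud: at (-38, 46, 9) mm in the stage top's frame. Polished, friction about 0.15. Slid lightly along the land it drops into the cone and stops against the far cone wall; let go within 3 mm of the cone's centre it settles in under its own weight.
- foot_b (a point): Centre of the ball foot (radius 9 mm) that belongs in the groove: at (-38, -46, 9) mm in the stage top's frame. The groove lets it slide along y. As the stage top is slid along y, pressed lightly at constant height, the upward force falls to almost nothing while the cone foot is over the cone (within about 4 mm of its centre).
- foot_c (a point): Centre of the ball foot (radius 9 mm) that belongs on the flat: at (44, 0, 9) mm in the stage top's frame.
- kin_base: Fixed dark steel plate 150 (x) x 240 (y) x 12 mm, origin at the centre of its underside, z up, micrometer barrel at its +y end. On it a bright carriage with three seats, clamped anywhere from -18 to +18 mm along y: different every time, immovable and NOT in the measured poses. Seated, the stage top's axes lie along the base's, its origin 36.2 mm and all ball centres 45.2 mm above this origin.
- cone_mid (a point): Where the cone's mouth would be with the carriage at mid setting, base frame (-38, 46, 40) mm; the real cone is up to 18 mm off along base y. Cone 15 mm wide, 45 degree walls, in a flat land 40 mm above the base's origin, 40 mm wide (x), reaching 40 mm either way along y from the cone; red strip beside the cone. A foot on the land has its centre at 49 mm, 3.8 mm too high.
- groove_mid (a point): Middle of the groove's mouth with the carriage at mid setting, base frame (-38, -46, 40) mm; moves with the carriage. Straight V along base y, 72 mm long, 15 mm wide, 45 degree walls, in a land 40 mm above the base's origin.
- flat_mid (a point): Middle of the flat seat with the carriage at mid setting, base frame (44, 0, 36.2) mm; moves with the carriage. Flat pad 40 (x) x 80 (y) mm.
- beaker: Bystander, to be left alone: small clear glass beaker, 44 mm across and 58 mm high; origin at the centre of its underside.
- bottle_white_cap: Bystander, to be left alone: small reagent bottle with a white cap, 40 mm across and 62 mm high; origin at the centre of its underside.
- timer: Bystander, to be left alone: white lab timer, 62 x 66 x 19 mm; origin at the centre of its underside.
- petri: Bystander, to be left alone: closed petri dish pair, 61 mm across, 30 mm high; origin at the centre of its underside.

How it is judged:
By the outcome, as a careful person would: the job done as asked, in the order asked, and still so for the second after the job is handed in, with the robot touching nothing.
It also fails if it takes over 54 s, if anything falls off the work surface, if the arm or the gripper's body presses on something with over 40 N, if the wrist force passes 120 N, or if a joint passes its speed limit or range.

### The arm

A 7-joint arm with a two-finger parallel gripper is mounted at the origin on a cart in front of the work surface, level with it; the furniture and walls round the work are solid. World frame = base frame: x ahead of the robot, y to its left, z up, the work surface at z = 0. Lengths are in mm, angles in rad, forces in N, time in s.
With the tool pointing down it reaches from about 400 to 875 mm from the base axis. Payload 4.4 kg.
Tool frame: the origin (TCP) lies on the centre line of the jaws, within the pads' length; the fingertips stand 11 mm ahead of it and the grasp point (between the pads) lies 8 mm behind it (ctrl.tips_ahead is the distance from the TCP to the fingertips, in mm); z points along the fingers, y is the line along which they close (so a half turn about z gives the same grasp; the last joint's range is limited). The gripper opens to 85 mm and grips with 20 to 120 N. Pads are 22 mm wide; open, the fingers measure 114 mm over their backs; the gripper's body (76 mm by 85 mm) begins 54 mm behind the grasp point. The pads swing forward as they close: fully open they stand 13 mm farther back than shut.
Start: joints at [1.228, 0.628, 0.038, 1.517, -0.027, 0.996, -0.02], TCP at [177.659, -625.264, 215.513] pointing down, gripper open.
Joint ranges: [-3.06, 3.06], [-0.37, 2.12], [-1.25, 1.32], [0.18, 2.47], [-1.1, 4.24], [0.23, 1.98], [-2.94, 2.94]. Speed limits (rad/s): [2.57, 2.57, 3.14, 3.14, 3.14, 3.14, 3.14].

### API

Orientations are given as [roll, pitch, yaw] about the fixed x, y, z axes, in that order (R = Rz(yaw) Ry(pitch) Rx(roll)).
In Python, from cell import ctrl, eyes, job gives the robot as it stands. The module is installed in compiled form; this text tells all that it offers.
- The arm moves only by the tool carry_out, never from a script. Its argument "moves" is a list of rows, each an object of numbers: "tx", "ty", "tz": the shift along the tool's x, y, z as a fraction of full scale; "twist": the turn about the tool's z as a fraction of full scale; "fingers": the opening, from 0 (shut) to 1 (fully open). In form: [{"tx": .., "ty": .., "tz": .., "twist": .., "fingers": ..}, ...]. A call has 1 to 12 rows; each row shifts and turns the commanded pose from where the row before left it, along the tool's axes as they then stand; what a row does not reach is not made up. Full scale, the value 1, is 0.3 m for a shift and pi rad for a turn. A row lasts 1/8 s, in which the tool goes at most 62.5 mm and 10.7 degrees, less where a joint would pass 70% of its speed; a pose out of reach is approached as far as the arm can. A call with a number of a shift or a turn outside -1 to 1 is refused whole. A call with a gripper value outside its range is refused whole. The fingers move at their own pace and stop on an object; the grip force is fixed at half the most. Time passes only in rows, so rows that do not move let the fingers close. It gives the time, the measured TCP pose, the force, the opening and the grip force at its end, in the units of the state.
- ctrl.read_state(): the state, without advancing time (a new reading comes with each control period).
- eyes.get_image(name): name is "scene" or "top" or "wrist"; returns a dict with "color" (480x640x3 uint8, blue, green, red), "fovy" (degrees; the focal length in pixels is half the picture's height over the tangent of half this angle, whatever the lens; pixels are square), "cx", "cy" (the principal point, pixels), "world_from_camera" (4x4, takes a point from camera to world coordinates). Camera axes: x right, y up, looking along -z (the intrinsics and any distortion apply to the point x, -y, -z); pixel columns grow to the right and rows downward; lengths in mm; the calibration is good to about 2 mm. A picture is of the moment at which its call begins. There is no depth.
- job.finish_job(): hands the job in; it is judged then, once.
The state is a dict: "clock": time; "qpos": joint angles; "qd": joint speeds; "tau": joint torques, N m; "eef_pos": TCP position; "tool_rot": TCP orientation; "force": force on the tool from outside, world axes, zero at the start; "torque": the same for the moment, N m; "width": finger opening in mm; "gripper_force": force on a finger pad.
Only numpy, scipy, OpenCV 4.12 (cv2) and the standard library are available. Lean on these libraries where they do the work, as an engineer would, in place of code of your own. Each camera call takes 0.05 s, during which the arm holds its last target. There are 200 camera calls.

## Working session

There is one attempt and no reset: what is moved stays moved. The work goes in short steps, Python scripts to look and compute and a tool call to move; the robot and the scene stay as the last step left them, time stands still between calls to the robot, and variables do not carry over. Pictures are saved under pics/ and viewed, at most 10 in all, crops included, and the job is handed in when it is done.

Besides the shell and the picture viewer there is one more tool, called after "Call:" in YAML: its name, and indented under it one key for each argument. carry_out: Moves the arm, as the interface text tells. Its arguments: {"type":"object","properties":{"moves":{"type":"array","items":{"type":"object","properties":{"tx":{"type":"number","minimum":-1,"maximum":1},"ty":{"type":"number","minimum":-1,"maximum":1},"tz":{"type":"number","minimum":-1,"maximum":1},"twist":{"type":"number","minimum":-1,"maximum":1},"fingers":{"type":"number"}}}}},"required":["moves"]}

```bash
mkdir -p pics; cat > h.py <<'E'
import numpy as np, cv2
from cell import ctrl, eyes, job
def grab(n,f=None):
    im=eyes.get_image(n)
    if f: cv2.imwrite('pics/'+f,im['color'])
    return im
def px(im,p):
    T=np.array(im['world_from_camera']);c=np.linalg.inv(T)@np.r_[p,1]
    f=240/np.tan(np.radians(im['fovy'])/2)
    return im['cx']+f*c[0]/-c[2], im['cy']+f*c[1]/c[2]
def ray(im,u,v,z):
    T=np.array(im['world_from_camera']);f=240/np.tan(np.radians(im['fovy'])/2)
    d=T[:3,:3]@np.array([(u-im['cx'])/f,-(v-im['cy'])/f,-1]);o=T[:3,3]
    return o+d*(z-o[2])/d[2]
E
python3 - <<'E'
from h import *
s=ctrl.read_state();print({k:np.round(v,3) for k,v in s.items()}, ctrl.tips_ahead)
for n in('scene','top'):
    im=grab(n,n+'0.png');print(n,[k for k in im],im['fovy'],im['cx'],im['cy'],np.round(im['world_from_camera'],3).tolist())
    im.pop('color');print({k:v for k,v in im.items() if k not in('world_from_camera',)})
E
```

```text
{'clock': np.float64(0.0), 'qpos': array([ 1.228,  0.629,  0.038,  1.518, -0.027,  0.996, -0.02 ]), 'qd': array([ 0.001,  0.   , -0.   , -0.001, -0.   , -0.001,  0.001]), 'tau': array([-1.0000e-03, -5.6341e+01,  1.2260e+00, -1.9344e+01,  1.1000e-02,
        1.1000e-02,  0.0000e+00]), 'eef_pos': array([ 177.455, -624.624,  214.591]), 'tool_rot': array([-3.14 ,  0.   ,  0.277]), 'force': array([ 0.01 ,  0.851, -0.302]), 'torque': array([ 0.031,  0.004, -0.041]), 'gripper_force': np.float64(0.0), 'width': np.float64(85.352)} 11.0
scene ['color', 'fovy', 'cx', 'cy', 'world_from_camera'] 54.363651744719924 315.2321582985438 237.52014736147376 [[0.858, 0.347, -0.379, 214.661], [-0.514, 0.587, -0.626, -583.869], [0.005, 0.731, 0.682, 710.467], [0.0, 0.0, 0.0, 1.0]]
{'fovy': 54.363651744719924, 'cx': 315.2321582985438, 'cy': 237.52014736147376}
top ['color', 'fovy', 'cx', 'cy', 'world_from_camera'] 53.256870720254646 318.9822387679596 236.3356141533284 [[0.034, 0.977, -0.213, 352.604], [-0.999, 0.034, -0.004, 20.307], [0.003, 0.213, 0.977, 1130.122], [0.0, 0.0, 0.0, 1.0]]
{'fovy': 53.256870720254646, 'cx': 318.9822387679596, 'cy': 236.3356141533284}
```

View pics/top0.png

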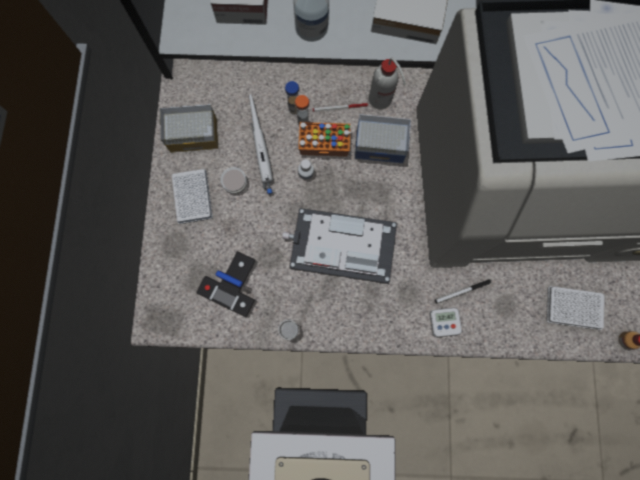

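View pics/scene0.png

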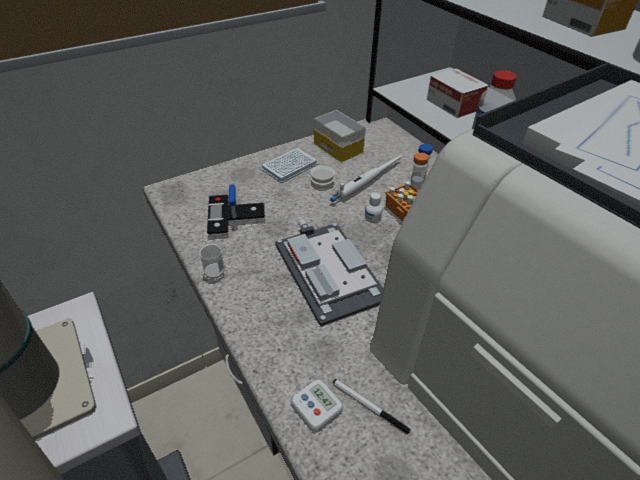

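The top view shows the stage top with its blue handle at about (228,279), red stud at (207,287) and steel stud at (243,305). The base is at about (343,245), with its barrel on the left at (288,238). The scene view confirms this, with the red strip at (293,252).

```bash
python3 - <<'E'
from h import *
from scipy.optimize import least_squares
def blob(m,minA=4):
    n,l,st,c=cv2.connectedComponentsWithStats(m.astype(np.uint8));return [(st[i,4],c[i].round(1).tolist(),st[i,:4].tolist()) for i in range(1,n) if st[i,4]>=minA]
I={n:grab(n) for n in('top','scene')}
for n,im in I.items():
    b,g,r=[im['color'][...,k].astype(int) for k in range(3)]
    print(n,'blue',blob((b>90)&(b>r+60)&(b>g+40),15)); print('red',blob((r>90)&(r>g+50)&(r>b+50)))
im=I['top'];g=im['color'].max(2);roi=np.zeros_like(g);roi[195:295,280:408]=1;roi[:240,280:291]=0
m=((g<75)&(roi>0)).astype(np.uint8)
cs=max(cv2.findContours(m,0,2)[0],key=cv2.contourArea)
hull=cv2.convexHull(cs)[:,0]
P=np.array([ray(im,u,v,12)[:2] for u,v in hull],np.float32)
R=cv2.minAreaRect(P);print('base',R,cv2.boxPoints(R).round(1).tolist(), cv2.minAreaRect(hull.astype(np.float32)))
roi=np.zeros_like(g);roi[245:325,190:265]=1
m=((g<60)&(roi>0)).astype(np.uint8)
cs=max(cv2.findContours(m,0,2)[0],key=cv2.contourArea)
print('stage',[ray(im,u,v,20)[:2].round(0).tolist() for u,v in cv2.approxPolyDP(cs,3,True)[:,0]])
u,v=228,279;print(ray(im,u,v,74))
for nm in('top','scene'): cv2.imwrite(f'pics/{nm}c.png',cv2.resize(I[nm]['color'][190:340,180:410] if nm=='top' else I[nm]['color'][170:330,190:400],None,fx=3.4,fy=3.4,interpolation=2))
E
```

```text
top blue [(np.int32(107), [291.5, 87.0], [286, 82, 12, 11]), (np.int32(144), [228.6, 278.2], [216, 271, 26, 15])]
red [(np.int32(116), [388.0, 65.8], [382, 59, 14, 13]), (np.int32(132), [301.5, 100.9], [295, 95, 14, 13]), (np.int32(16), [352.8, 105.1], [349, 104, 8, 3]), (np.int32(12), [362.2, 104.4], [359, 104, 8, 2]), (np.int32(46), [336.0, 126.0], [331, 123, 13, 7]), (np.int32(80), [309.4, 132.0], [300, 125, 21, 19]), (np.int32(6), [301.0, 130.5], [300, 130, 3, 2]), (np.int32(4), [323.5, 133.0], [323, 132, 2, 3]), (np.int32(50), [340.9, 137.1], [333, 132, 16, 9]), (np.int32(144), [326.4, 146.8], [300, 142, 49, 9]), (np.int32(21), [207.0, 287.0], [205, 285, 5, 5]), (np.int32(12), [452.7, 325.8], [451, 324, 4, 4]), (np.int32(9), [638.7, 338.7], [638, 336, 2, 6])]
scene blue [(np.int32(76), [425.8, 147.0], [420, 144, 13, 7]), (np.int32(100), [231.5, 193.2], [229, 185, 6, 17])]
red [(np.int32(163), [504.8, 75.0], [494, 71, 23, 9]), (np.int32(83), [421.0, 156.2], [415, 153, 13, 8]), (np.int32(4), [401.5, 185.8], [400, 185, 4, 2]), (np.int32(80), [399.0, 200.6], [386, 191, 24, 20]), (np
[... 340 characters left out ...]
)]
base ((510.0322570800781, -26.160568237304688), (230.40098571777344, 15.869180679321289), 83.15093994140625) [[488.3999938964844, -139.60000610351562], [504.20001220703125, -141.5], [531.5999755859375, 87.30000305175781], [515.9000244140625, 89.19999694824219]] ((339.7601013183594, 272.8092346191406), (98.15291595458984, 6.690516471862793), 8.746162414550781)
stage [[550.0, 217.0], [499.0, 237.0], [486.0, 203.0], [473.0, 200.0], [468.0, 211.0], [483.0, 243.0], [475.0, 256.0], [488.0, 287.0], [453.0, 303.0], [442.0, 276.0], [473.0, 258.0], [451.0, 224.0], [451.0, 208.0], [414.0, 217.0], [402.0, 186.0], [439.0, 170.0], [461.0, 204.0], [532.0, 176.0]]
[478.9143868  223.01807211  74.        ]
```

View pics/topc.png

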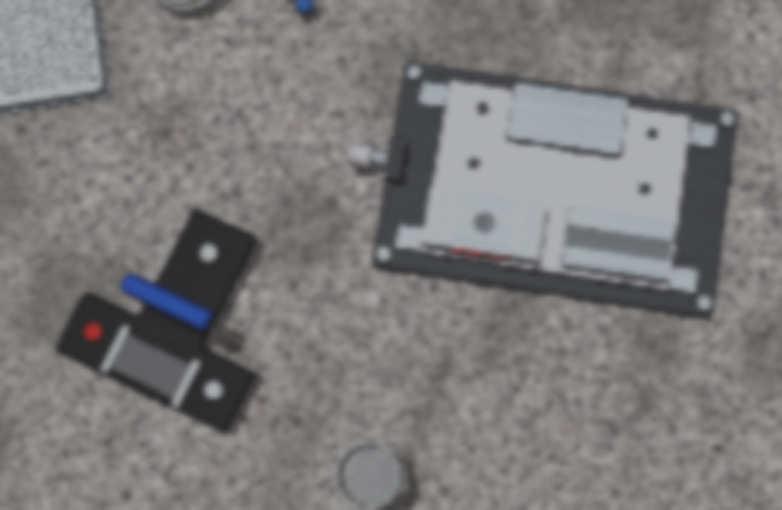

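The crop shows base corners at (408,65), (737,110), (713,318), (375,268), the cone mouth at (485,222), and the groove at about (618,240). The handle runs from (125,283) to (210,320).

```bash
python3 - <<'E'
from h import *
im=grab('top');s=ctrl.read_state()
C=lambda u,v,z:ray(im,(u+.5)/3.4-.5+180,(v+.5)/3.4-.5+190,z)
c=np.array([C(u,v,12)[:2] for u,v in((408,65),(737,110),(713,318),(375,268))])
# corners: +x+y, +x-y, -x-y, -x+y
o=c.mean(0);ey=(c[0]+c[3]-c[1]-c[2])/2;ex=(c[0]+c[1]-c[2]-c[3])/2
print('base',o,np.linalg.norm(ex),np.linalg.norm(ey),'yaw',np.degrees([np.arctan2(ex[1],ex[0]),np.arctan2(-ey[0],ey[1])]))
a=np.arctan2(-ey[0],ey[1]);R=np.array([[np.cos(a),-np.sin(a)],[np.sin(a),np.cos(a)]])
print('cone in base',R.T@(C(485,222,40)[:2]-o))
b,g,r=[im['color'][...,k].astype(int) for k in range(3)]
m=((b>80)&(b>r+40)&(b>g+30));m[:260]=0;m[:,:200]=0;m[300:]=0;m[:,260:]=0
v,u=np.nonzero(m);P=np.array([ray(im,x,y,70)[:2] for x,y in zip(u,v)]);h=P.mean(0);w,V=np.linalg.eigh(np.cov(P.T));d=V[:,1]*np.sign(V[1,1])
st=np.degrees(np.arctan2(-d[0],d[1]));print('handle',h,'yaw',st,'sd',w**.5)
r3=[C(u,v,26)[:2] for u,v in((93,331),(213,390),(207,253))]
d=r3[0]-r3[1];f=np.degrees(np.arctan2(-d[0],d[1]));a=np.radians(f);R2=np.array([[np.cos(a),-np.sin(a)],[np.sin(a),np.cos(a)]])
print('studs',np.linalg.norm(d),'yaw',f,'orig', [(p-R2@q).round(1) for p,q in zip(r3,([-38,46],[-38,-46],[44,0]))])
E
```

```text
base [576.55667809 -34.39865291] 148.2774950195994 235.63718994263456 yaw [-6.4267129  -6.27534721]
cone in base [-35.67821023  46.79937482]
handle [481.22140361 222.42043609] yaw -23.426925672853073 sd [ 3.85880538 17.76682275]
studs 91.7370516804142 yaw -23.69078352416278 orig [array([480.8, 221.8]), array([480.9, 222.1]), array([480.3, 223.4])]
```

Call:
carry_out:
  moves:
    - {"twist": -0.0562, "fingers": 1}
    - {"twist": -0.0562, "fingers": 1}
    - {"twist": -0.0562, "fingers": 1}
    - {"twist": -0.0562, "fingers": 1}
    - {"twist": -0.0562, "fingers": 1}
    - {"tx": 0.18, "ty": 0.027, "fingers": 1}
    - {"tx": 0.18, "ty": 0.027, "fingers": 1}
    - {"tx": 0.18, "ty": 0.027, "fingers": 1}
    - {"tx": 0.18, "ty": 0.027, "fingers": 1}
    - {"tx": 0.18, "ty": 0.027, "fingers": 1}
    - {"tx": 0.18, "ty": 0.027, "fingers": 1}
    - {"tx": 0.18, "ty": 0.027, "fingers": 1}

```text
validation failed for argument at $.mo...
```

Call:
carry_out:
  moves:
    - {"tx": 0, "ty": 0, "tz": 0, "twist": -0.0562, "fingers": 1}
    - {"tx": 0, "ty": 0, "tz": 0, "twist": -0.0562, "fingers": 1}
    - {"tx": 0, "ty": 0, "tz": 0, "twist": -0.0562, "fingers": 1}
    - {"tx": 0, "ty": 0, "tz": 0, "twist": -0.0562, "fingers": 1}
    - {"tx": 0, "ty": 0, "tz": 0, "twist": -0.0562, "fingers": 1}
    - {"tx": 0.18, "ty": 0.027, "tz": 0, "twist": 0, "fingers": 1}
    - {"tx": 0.18, "ty": 0.027, "tz": 0, "twist": 0, "fingers": 1}
    - {"tx": 0.18, "ty": 0.027, "tz": 0, "twist": 0, "fingers": 1}
    - {"tx": 0.18, "ty": 0.027, "tz": 0, "twist": 0, "fingers": 1}
    - {"tx": 0.18, "ty": 0.027, "tz": 0, "twist": 0, "fingers": 1}
    - {"tx": 0.18, "ty": 0.027, "tz": 0, "twist": 0, "fingers": 1}
    - {"tx": 0.18, "ty": 0.027, "tz": 0, "twist": 0, "fingers": 1}

```text
clock: 1.75
eef_pos: [381.6, -300.1, 215.7]
tool_rot: [3.141, 0.0, 1.159]
force: [0.2, 0.1, 0.5]
width: 85.5
gripper_force: 0.0
```

Call:
carry_out:
  moves:
    - {"tx": 0.196, "ty": -0.051, "tz": 0, "twist": 0, "fingers": 1}
    - {"tx": 0.196, "ty": -0.051, "tz": 0, "twist": 0, "fingers": 1}
    - {"tx": 0.196, "ty": -0.051, "tz": 0, "twist": 0, "fingers": 1}
    - {"tx": 0.196, "ty": -0.051, "tz": 0, "twist": 0, "fingers": 1}
    - {"tx": 0.196, "ty": -0.051, "tz": 0, "twist": 0, "fingers": 1}
    - {"tx": 0.1865, "ty": -0.035, "tz": 0, "twist": 0, "fingers": 1}
    - {"tx": 0.1865, "ty": -0.035, "tz": 0, "twist": 0, "fingers": 1}
    - {"tx": 0.1865, "ty": -0.035, "tz": 0, "twist": 0, "fingers": 1}
    - {"tx": 0.1865, "ty": -0.035, "tz": 0, "twist": 0, "fingers": 1}
    - {"tx": 0, "ty": 0, "tz": 0, "twist": 0, "fingers": 1}
    - {"tx": 0, "ty": 0, "tz": 0, "twist": 0, "fingers": 1}

```text
clock: 3.12
eef_pos: [478.7, 219.9, 215.2]
tool_rot: [-3.141, 0.001, 1.16]
force: [-0.2, -2.1, -0.3]
width: 85.3
gripper_force: 0.0
```

```bash
python3 - <<'E'
from h import *
im=grab('wrist','w1.png');s=ctrl.read_state();print(s['eef_pos'],s['tool_rot'],s['qpos'].round(2) if hasattr(s['qpos'],'round') else s['qpos'],s['force'])
b,g,r=[im['color'][...,k].astype(int) for k in range(3)]
m=((b>80)&(b>r+40)&(b>g+30)).astype(np.uint8)
cs=max(cv2.findContours(m,0,2)[0],key=cv2.contourArea)
print(cv2.minAreaRect(cs),'expect',px(im,[481.2,222.4,74]))
P=np.array([ray(im,*p,74)[:2] for p in cs[:,0]],np.float32);print(cv2.minAreaRect(P))
E
```

```text
[478.85732755 219.03790538 215.25631699] [-3.14152702e+00  1.61414442e-03  1.15822501e+00] [-0.25  0.47 -0.33  1.85  0.2   0.85 -1.1 ] [-0.07805353 -0.29538851 -0.24017479]
((316.0, 212.0), (80.0, 18.0), 90.0) expect (np.float64(314.974959661854), np.float64(214.534044169227))
((482.23797607421875, 223.2064208984375), (62.41023635864258, 13.48211669921875), 66.33573150634766)
```

View pics/w1.png

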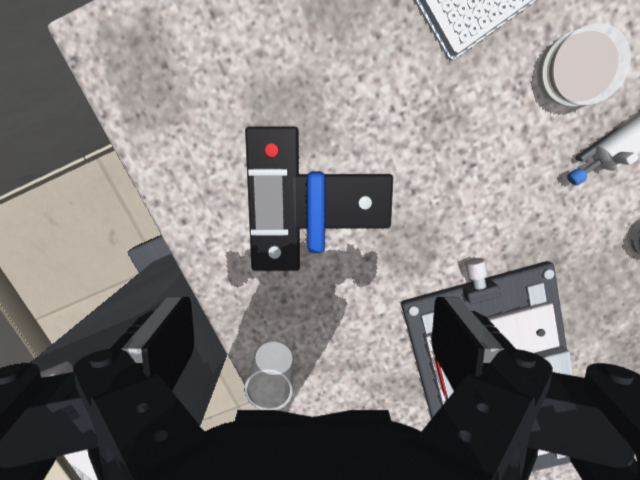

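The wrist view shows the blue bar axis-aligned at (316,212). The ray onto z = 74 gives (482,223) and a size of 62 x 13.5, which matches the given bar. The path down is clear.

Call:
carry_out:
  moves:
    - {"tx": 0.0165, "ty": 0.0045, "tz": 0.15, "twist": 0, "fingers": 1}
    - {"tx": 0, "ty": 0, "tz": 0.15, "twist": 0, "fingers": 1}
    - {"tx": 0, "ty": 0, "tz": 0.1, "twist": 0, "fingers": 1}
    - {"tx": 0, "ty": 0, "tz": 0.06, "twist": 0, "fingers": 1}
    - {"tx": 0, "ty": 0, "tz": 0.03, "twist": 0, "fingers": 1}
    - {"tx": 0, "ty": 0, "tz": 0.0275, "twist": 0, "fingers": 1}
    - {"tx": 0, "ty": 0, "tz": 0, "twist": 0, "fingers": 1}
    - {"tx": 0, "ty": 0, "tz": 0, "twist": 0, "fingers": 1}

```text
clock: 4.18
eef_pos: [482.7, 224.6, 60.9]
tool_rot: [3.141, -0.001, 1.159]
force: [-0.8, -0.2, -0.9]
width: 85.7
gripper_force: 0.0
```

Call:
carry_out:
  moves:
    - {"tx": 0, "ty": 0, "tz": 0, "twist": 0, "fingers": 0.3}
    - {"tx": 0, "ty": 0, "tz": 0, "twist": 0, "fingers": 0.3}
    - {"tx": 0, "ty": 0, "tz": 0, "twist": 0, "fingers": 0.3}
    - {"tx": 0, "ty": 0, "tz": 0, "twist": 0, "fingers": 0.3}
    - {"tx": 0, "ty": 0, "tz": 0, "twist": 0, "fingers": 0.3}
    - {"tx": 0, "ty": 0, "tz": 0, "twist": 0, "fingers": 0}
    - {"tx": 0, "ty": 0, "tz": 0, "twist": 0, "fingers": 0}
    - {"tx": 0, "ty": 0, "tz": 0, "twist": 0, "fingers": 0}
    - {"tx": 0, "ty": 0, "tz": 0, "twist": 0, "fingers": 0}
    - {"tx": 0, "ty": 0, "tz": 0, "twist": 0, "fingers": 0}
    - {"tx": 0, "ty": 0, "tz": 0, "twist": 0, "fingers": 0}

```text
clock: 5.55
eef_pos: [482.3, 224.6, 60.3]
tool_rot: [3.142, -0.0, 1.16]
force: [0.2, 0.4, 0.7]
width: -0.1
gripper_force: 0.0
```

```bash
python3 - <<'E'
from h import *
im=grab('wrist');t=grab('top')['color'][190:340,180:410];s=ctrl.read_state();print(s['width'],s['gripper_force'],s['force'])
a=cv2.resize(t,(460,300));o=np.zeros((600,640,3),np.uint8);o[:300,:460]=a;o[300:,:400]=cv2.resize(im['color'],(400,300));cv2.imwrite('pics/w2.png',o)
E
```

```text
-0.20889814409213167 0.0 [-0.40564054 -0.19636218 -0.07899753]
```

View pics/w2.png

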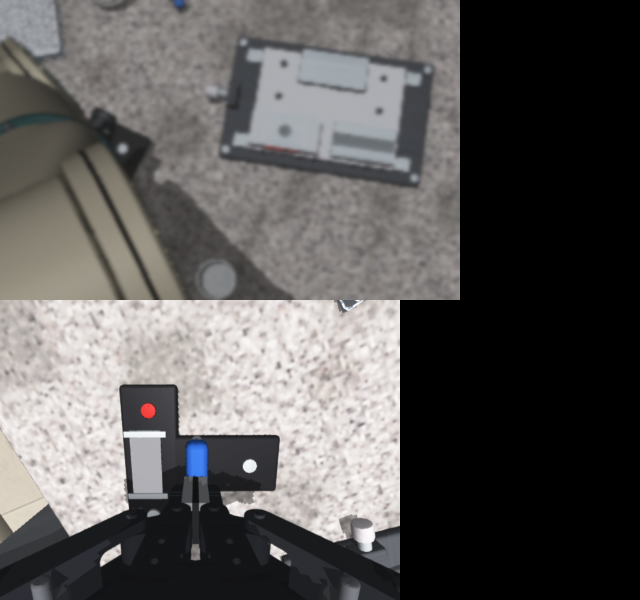

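```bash
python3 - <<'E'
from h import *
im=grab('wrist');print(np.round(im['world_from_camera'],2).tolist(),im['fovy'])
for p in([482,223,74],[482.3,224.6,60],[482.3,224.6,49]):print(px(im,p))
e=np.array([.401,.916,0]);c=np.array([482.,223,74]);print(px(im,c+32*e),px(im,c-32*e))
a=cv2.resize(im['color'][200:420,190:440],None,fx=2.4,fy=2.4)
s=grab('scene');b=cv2.resize(s['color'][150:270,170:290],None,fx=2.2,fy=2.2);a[:b.shape[0],:b.shape[1]//1]=b if False else a[:b.shape[0],:b.shape[1]]
o=np.zeros((528,800,3),np.uint8);o[:,:600]=a;o[:264,536:800]=b;cv2.imwrite('pics/w3.png',o)
E
```

```text
[[0.92, 0.38, 0.1, 508.19], [-0.4, 0.89, 0.24, 284.81], [-0.0, -0.26, 0.97, 219.17], [0.0, 0.0, 0.0, 1.0]] 62.050621908887464
(np.float64(314.40845921022736), np.float64(306.70620268351036))
(np.float64(313.45142280669404), np.float64(289.3432830025463))
(np.float64(313.42238779338743), np.float64(280.047475789209))
(np.float64(314.7697500818977), np.float64(227.92268335949564)) (np.float64(314.0830982654211), np.float64(377.65479920885025))
```

View pics/w3.png

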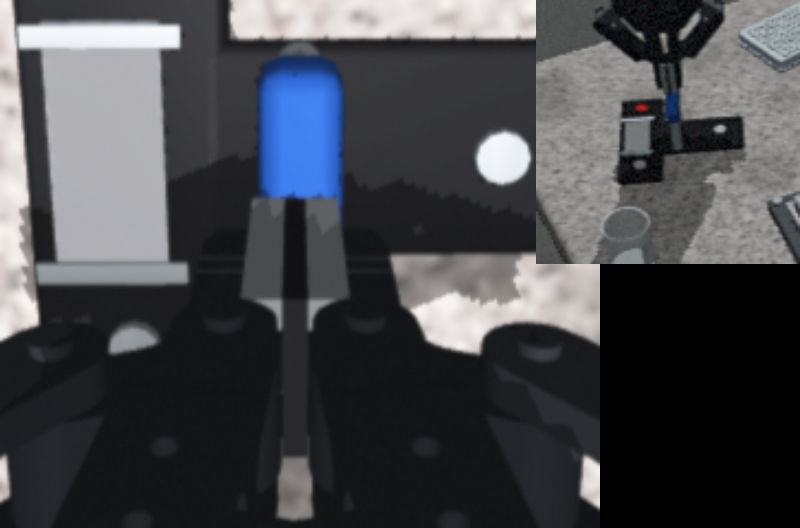

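The crop shows the closed fingertips at about (295,198), lying over the blue bar rather than beside it. I'll check the tip height with the scene camera.

```bash
python3 - <<'E'
from h import *
s=grab('scene');w=grab('wrist');e=np.array([.401,.916,0]);t=np.array([482.3,224.6,0])
for z in(49,60,74,80):
  print(z,[np.round(px(s,t+k*e+[0,0,z]),1) for k in(-11,0,11)],[np.round(px(w,t+k*e+[0,0,z]),1) for k in(-11,0,11)])
print([np.round(px(s,[482,223,74]+k*e),1) for k in (-32,0,32)])
b,g,r=[s['color'][...,k].astype(int) for k in range(3)];m=(b>60)&(b>r+40)&(b>g+25);m[:150]=0;m[240:]=0;m[:,300:]=0
v,u=np.nonzero(m);print(u.min(),u.max(),v.min(),v.max())
st=ctrl.read_state();print(st['tau'],st['width'],st['eef_pos'])
cv2.imwrite('pics/s3.png',cv2.resize(s['color'][140:240,180:290],None,fx=5,fy=5))
E
```

```text
49 [array([231.7, 203.6]), array([231.8, 200.6]), array([231.8, 197.6])] [array([313.3, 302.4]), array([313.4, 280. ]), array([313.5, 257. ])]
60 [array([231.2, 199.8]), array([231.2, 196.7]), array([231.2, 193.8])] [array([313.4, 312.9]), array([313.5, 289.3]), array([313.5, 265. ])]
74 [array([230.4, 194.8]), array([230.5, 191.8]), array([230.5, 188.8])] [array([313.4, 328.3]), array([313.5, 303. ]), array([313.6, 276.7])]
80 [array([230.1, 192.6]), array([230.1, 189.6]), array([230.2, 186.6])] [array([313.4, 335.8]), array([313.5, 309.6]), array([313.6, 282.4])]
[array([230.5, 201.1]), array([230.6, 192.2]), array([230.7, 183.7])]
229 234 192 205
[-1.85582771e-04 -5.08332610e+01 -2.45019726e+00 -1.05877975e+01
  6.19584083e-03  1.04159160e-03 -3.53884832e-05] -0.05633027892167227 [482.29758978 224.58820353  60.27340948]
```

View pics/s3.png

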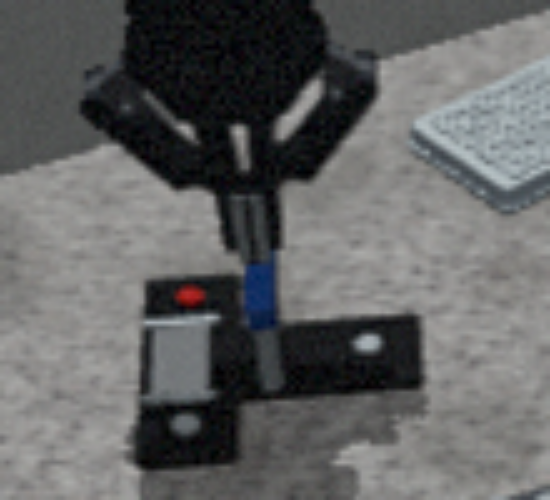

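Both views put the shut fingertips at z ≈ 80, about 6 mm above the bar top. So the real tips stand about 20 mm behind the reported TCP instead of 11 mm ahead. I'll open, go down about 29 mm and watch the force.

Call:
carry_out:
  moves:
    - {"tx": 0, "ty": 0, "tz": 0, "twist": 0, "fingers": 0.6}
    - {"tx": 0, "ty": 0, "tz": 0, "twist": 0, "fingers": 0.6}
    - {"tx": 0, "ty": 0, "tz": 0, "twist": 0, "fingers": 0.6}
    - {"tx": 0, "ty": 0, "tz": 0, "twist": 0, "fingers": 0.6}
    - {"tx": 0, "ty": 0, "tz": 0.025, "twist": 0, "fingers": 0.6}
    - {"tx": 0, "ty": 0, "tz": 0.025, "twist": 0, "fingers": 0.6}
    - {"tx": 0, "ty": 0, "tz": 0.025, "twist": 0, "fingers": 0.6}
    - {"tx": 0, "ty": 0, "tz": 0.02, "twist": 0, "fingers": 0.6}
    - {"tx": 0, "ty": 0, "tz": 0, "twist": 0, "fingers": 0.6}

```text
clock: 6.98
eef_pos: [481.9, 224.4, 31.1]
tool_rot: [-3.141, 0.001, 1.16]
force: [-0.7, -0.5, -0.1]
width: 51.1
gripper_force: 0.0
```

Call:
carry_out:
  moves:
    - {"tx": 0, "ty": 0, "tz": 0, "twist": 0, "fingers": 0.3}
    - {"tx": 0, "ty": 0, "tz": 0, "twist": 0, "fingers": 0.2}
    - {"tx": 0, "ty": 0, "tz": 0, "twist": 0, "fingers": 0.1}
    - {"tx": 0, "ty": 0, "tz": 0, "twist": 0, "fingers": 0}
    - {"tx": 0, "ty": 0, "tz": 0, "twist": 0, "fingers": 0}
    - {"tx": 0, "ty": 0, "tz": 0, "twist": 0, "fingers": 0}
    - {"tx": 0, "ty": 0, "tz": 0, "twist": 0, "fingers": 0}

```text
clock: 7.85
eef_pos: [482.6, 224.7, 32.0]
tool_rot: [3.141, -0.001, 1.159]
force: [0.8, -0.5, 5.6]
width: 13.1
gripper_force: 59.6
```

Call:
carry_out:
  moves:
    - {"tx": 0, "ty": 0, "tz": -0.01, "twist": 0, "fingers": 0}
    - {"tx": 0, "ty": 0, "tz": -0.03, "twist": 0, "fingers": 0}
    - {"tx": 0, "ty": 0, "tz": -0.08, "twist": 0, "fingers": 0}
    - {"tx": 0, "ty": 0, "tz": -0.1, "twist": 0, "fingers": 0}
    - {"tx": 0, "ty": 0, "tz": -0.05, "twist": 0, "fingers": 0}
    - {"tx": 0, "ty": 0, "tz": 0, "twist": 0, "fingers": 0}
    - {"tx": 0, "ty": 0, "tz": 0, "twist": 0, "fingers": 0}
    - {"tx": 0, "ty": 0, "tz": 0, "twist": 0, "fingers": 0}

```text
clock: 8.85
eef_pos: [481.6, 224.2, 111.7]
tool_rot: [-3.14, 0.002, 1.16]
force: [0.7, -0.2, -3.8]
width: 12.5
gripper_force: 58.8
```

```bash
python3 - <<'E'
from h import *
im=grab('wrist');s=ctrl.read_state();print(s['eef_pos'],s['tool_rot'],s['force'],s['torque'],s['width'])
sc=grab('scene')
o=np.zeros((480,800,3),np.uint8);o[:360,:480]=cv2.resize(im['color'],(480,360));o[:300,480:]=cv2.resize(sc['color'][100:250,150:310],(320,300));cv2.imwrite('pics/w4.png',o)
cv2.imwrite('pics/wraw4.png',im['color'])
E
```

```text
[481.69826747 224.2519303  111.83441263] [-3.14040234e+00  1.44872868e-03  1.15970638e+00] [ 0.15343473  0.47886435 -3.89384053] [ 0.00927976 -0.0950368   0.01167835] 13.137404634038067
```

View pics/w4.png

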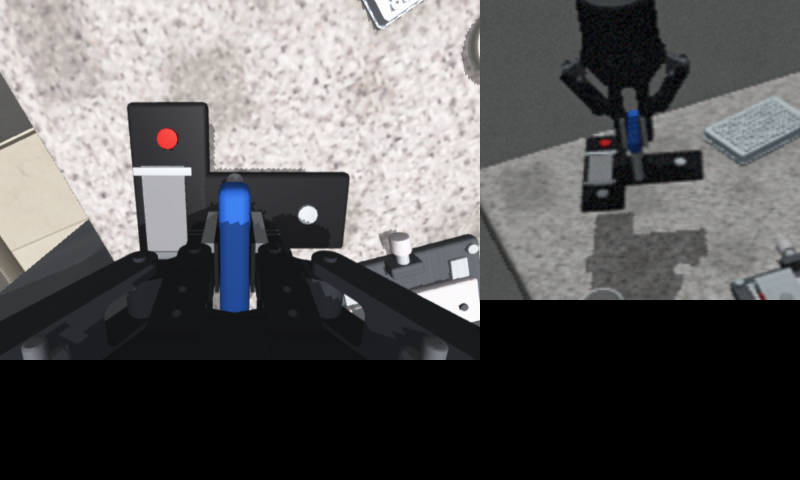

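The stage top is held level: the scene crop shows it raised with its shadow below, and the weight reading is about 3.9 N. Next I'll refine the base pose from the unobstructed top view.

```bash
python3 - <<'E'
from h import *
im=grab('top');cv2.imwrite('pics/t5.png',im['color'])
g=cv2.cvtColor(im['color'],6);G=cv2.resize(im['color'].max(2),None,fx=4,fy=4,interpolation=cv2.INTER_CUBIC)
m=np.zeros_like(G);m[4*203:4*288,4*286:4*402]=(G[4*203:4*288,4*286:4*402]<85)
m=cv2.morphologyEx(m,cv2.MORPH_OPEN,np.ones((13,13)))
n,l,st,c=cv2.connectedComponentsWithStats(m);pts=[]
for i in range(1,n):
    if st[i,4]>600: v,u=np.nonzero(l==i);pts.append(np.c_[u,v]);print(st[i])
p=np.vstack(pts).astype(np.float32);h=cv2.convexHull(p)[:,0]
P=np.array([ray(im,(u+.5)/4-.5,(v+.5)/4-.5,12)[:2] for u,v in h],np.float32)
R=cv2.minAreaRect(P);print(R)
# cone
sub=G[4*245:4*265,4*312:4*333];k=(sub<sub.max()*0.75).astype(np.uint8)
n,l,st,c=cv2.connectedComponentsWithStats(k)
for i in range(1,n):
    if 60<st[i,4]<1600:
        u,v=(c[i]+.5)/4-.5+[312,245];print('cone?',st[i],(u,v),ray(im,u,v,40)[:2],ray(im,u,v,36)[:2])
# groove: dark stripe
sub=G[4*240:4*280,4*340:4*385];k=(sub<125).astype(np.uint8)
n,l,st,c=cv2.connectedComponentsWithStats(k)
for i in range(1,n):
    if 300<st[i,4]<9000:
        v,u=np.nonzero(l==i);Q=np.array([ray(im,(x+.5)/4-.5+340,(y+.5)/4-.5+240,38)[:2] for x,y in zip(u,v)],np.float32);print('gr?',st[i],cv2.minAreaRect(Q))
# red strip
b,gg,r=[im['color'][...,k].astype(int) for k in range(3)];q=(r>gg+25)&(r>b+25);q[:255]=0;q[272:]=0;q[:,:300]=0;q[:,345:]=0
v,u=np.nonzero(q);print('red',len(u),u.mean(),v.mean(),ray(im,u.mean(),v.mean(),40))
E
```

```text
[1165  854   73  192 7883]
[1517  910   67  194 7929]
[1177 1055  362   79 9613]
((570.026611328125, -32.26249694824219), (240.0129852294922, 138.91058349609375), 83.18197631835938)
cone? [ 31  32  20  19 305] (np.float64(321.83811475409834), np.float64(254.90532786885245)) [546.25525872  17.0762477 ] [546.96582683  17.06439416]
cone? [  0  70  64  10 284] (np.float64(317.2077464788732), np.float64(263.78609154929575)) [525.15020916  27.04755606] [525.78333625  27.07229036]
gr? [ 149    0   31  121 2621] ((552.4835205078125, -119.0526123046875), (70.57657623291016, 17.299898147583008), 0.2897282838821411)
gr? [  29   67  118   35 1981] ((536.2793579101562, -74.87688446044922), (68.9825210571289, 11.081003189086914), 83.1997299194336)
gr? [   0  112  180   48 5835] ((502.99847412109375, -76.28244018554688), (104.55931091308594, 25.209585189819336), 84.30590057373047)
red 13 318.0769230769231 263.84615384615387 [525.07974075  25.0431135   40.        ]
```

Cone at (546.3, 17.1) and groove middle at (536.3, -74.9) are 92.5 mm apart against 92 given. The base rectangle is 240 mm long with yaw ≈ -6.6°. That puts the target stage origin at about (579, -33.3).

Call:
carry_out:
  moves:
    - {"tx": 0, "ty": 0, "tz": 0, "twist": -0.0472, "fingers": 0}
    - {"tx": 0, "ty": 0, "tz": 0, "twist": -0.0472, "fingers": 0}
    - {"tx": -0.05, "ty": 0.026, "tz": 0, "twist": 0, "fingers": 0}
    - {"tx": -0.1, "ty": 0.052, "tz": 0, "twist": 0, "fingers": 0}
    - {"tx": -0.13, "ty": 0.068, "tz": 0, "twist": 0, "fingers": 0}
    - {"tx": -0.15, "ty": 0.078, "tz": 0, "twist": 0, "fingers": 0}
    - {"tx": -0.15, "ty": 0.078, "tz": 0, "twist": 0, "fingers": 0}
    - {"tx": -0.13, "ty": 0.068, "tz": 0, "twist": 0, "fingers": 0}
    - {"tx": -0.07, "ty": 0.036, "tz": 0, "twist": 0, "fingers": 0}
    - {"tx": -0.029, "ty": 0.015, "tz": 0, "twist": 0, "fingers": 0}
    - {"tx": 0, "ty": 0, "tz": 0, "twist": 0, "fingers": 0}
    - {"tx": 0, "ty": 0, "tz": 0, "twist": 0, "fingers": 0}

```text
clock: 10.5
eef_pos: [579.5, -29.3, 112.8]
tool_rot: [-3.141, -0.001, 1.458]
force: [-1.0, 0.3, -4.4]
width: 13.1
gripper_force: 58.8
```

```bash
python3 - <<'E'
from h import *
s=ctrl.read_state();print(s['clock'],s['eef_pos'],s['tool_rot'],s['force'],s['torque'],s['width'],s['gripper_force'])
im=grab('wrist','w6.png')
E
```

```text
10.5 [579.54544147 -29.27447463 112.78902519] [-3.14105198e+00 -9.60644722e-04  1.45768093e+00] [-0.98390495  0.30297566 -4.44501822] [ 0.01585848  0.05102162 -0.02972287] 13.11251370091791 58.80379915237427
```

View pics/w6.png

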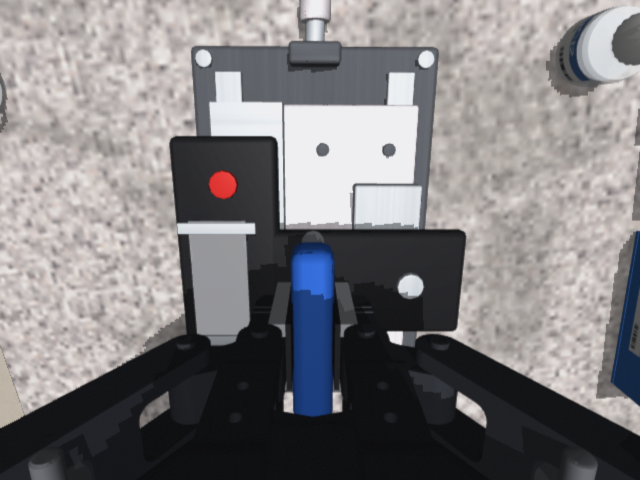

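The view shows the base square to the tool, with plate corners at (193,48) and (437,47). The cone-land far edge is at (209..283,103) and the flat pad's far edge is at (353..421,185).

```bash
python3 - <<'E'
from h import *
im=grab('wrist')
q=lambda u,v,z:ray(im,u,v,z)[:2]
s=ctrl.read_state();t=s['tool_rot'][2]-np.pi/2;R=np.array([[np.cos(t),-np.sin(t)],[np.sin(t),np.cos(t)]]);T=s['eef_pos'][:2];print(s['eef_pos'],np.degrees(t))
f=lambda p:(R.T@(p-T)).round(1).tolist()   # stage-aligned frame about TCP
for n,p in dict(cornerL=q(193,48,12),cornerR=q(437,47,12),screwL=q(204,58,14),screwR=q(426,59,14),landL=q(209,103,40),landR=q(283,103,40),padL=q(353,185,36.2),padR=q(421,185,36.2),barL=q(292,258,154),barR=q(333,258,154),tonguecR=q(465,232,101),tongueBR=q(457,329,101),armTL=q(171,138,101),armTR=q(277,137,101),red=q(223,185,107),stC=q(410,286,107)).items(): print(n,f(p))
E
```

```text
[579.67117097 -29.33756493 112.87659546] -6.450111936147595
cornerL [-72.2, 113.7]
cornerR [73.8, 114.4]
screwL [-65.5, 107.9]
screwR [67.2, 107.5]
landL [-57.7, 80.6]
landR [-16.9, 80.7]
padL [23.4, 35.0]
padR [63.5, 35.1]
barL [-6.7, 27.7]
barR [6.0, 27.7]
tonguecR [66.8, 22.8]
tongueBR [67.8, -24.3]
armTL [-59.3, 62.9]
armTR [-15.2, 63.3]
red [-37.4, 44.1]
stC [42.7, -0.3]
```

The seats and the stage top differ by about -3 mm along y, and x and yaw agree to well under 1 mm. I'll shift and go down close to contact.

Call:
carry_out:
  moves:
    - {"tx": -0.01, "ty": 0, "tz": 0.03, "twist": 0, "fingers": 0}
    - {"tx": 0, "ty": 0, "tz": 0.04, "twist": 0, "fingers": 0}
    - {"tx": 0, "ty": 0, "tz": 0.03, "twist": 0, "fingers": 0}
    - {"tx": 0, "ty": 0, "tz": 0.017, "twist": 0, "fingers": 0}
    - {"tx": 0, "ty": 0, "tz": 0, "twist": 0, "fingers": 0}
    - {"tx": 0, "ty": 0, "tz": 0, "twist": 0, "fingers": 0}

```text
clock: 11.35
eef_pos: [580.0, -33.9, 77.9]
tool_rot: [3.141, -0.0, 1.456]
force: [-0.0, -0.4, -3.8]
width: 12.9
gripper_force: 58.7
```

Call:
carry_out:
  moves:
    - {"tx": 0, "ty": 0, "tz": 0.007, "twist": 0, "fingers": 0}
    - {"tx": 0, "ty": 0, "tz": 0.007, "twist": 0, "fingers": 0}
    - {"tx": 0, "ty": 0, "tz": 0, "twist": 0, "fingers": 0}

```text
clock: 11.72
eef_pos: [579.5, -34.0, 73.3]
tool_rot: [-3.141, 0.0, 1.456]
force: [0.5, -0.1, -3.4]
width: 12.7
gripper_force: 58.8
```

Call:
carry_out:
  moves:
    - {"tx": 0, "ty": 0, "tz": 0.003, "twist": 0, "fingers": 0}
    - {"tx": 0, "ty": 0, "tz": 0, "twist": 0, "fingers": 0}

```text
clock: 11.98
eef_pos: [579.7, -34.0, 72.5]
tool_rot: [-3.142, -0.0, 1.456]
force: [0.1, 0.1, -2.9]
width: 12.7
gripper_force: 58.8
```

Call:
carry_out:
  moves:
    - {"tx": 0, "ty": 0, "tz": 0.004, "twist": 0, "fingers": 0}
    - {"tx": 0, "ty": 0, "tz": 0, "twist": 0, "fingers": 0}

```text
clock: 12.22
eef_pos: [579.6, -34.0, 71.3]
tool_rot: [-3.141, 0.0, 1.456]
force: [0.3, -0.4, -3.3]
width: 12.8
gripper_force: 58.8
```

Call:
carry_out:
  moves:
    - {"tx": 0, "ty": 0, "tz": 0.004, "twist": 0, "fingers": 0}
    - {"tx": 0, "ty": 0, "tz": 0, "twist": 0, "fingers": 0}

```text
clock: 12.48
eef_pos: [579.7, -33.8, 70.1]
tool_rot: [3.141, -0.0, 1.456]
force: [-0.5, -0.3, -2.2]
width: 12.3
gripper_force: 58.8
```

Call:
carry_out:
  moves:
    - {"tx": 0, "ty": 0, "tz": 0.0033, "twist": 0, "fingers": 0}
    - {"tx": 0, "ty": 0, "tz": 0, "twist": 0, "fingers": 0}

```text
clock: 12.72
eef_pos: [579.9, -33.5, 69.4]
tool_rot: [3.141, -0.001, 1.456]
force: [-0.6, 0.7, -1.8]
width: 13.4
gripper_force: 59.0
```

Call:
carry_out:
  moves:
    - {"tx": 0, "ty": 0, "tz": 0.0033, "twist": 0, "fingers": 0}
    - {"tx": 0, "ty": 0, "tz": 0, "twist": 0, "fingers": 0}

```text
clock: 12.98
eef_pos: [580.0, -33.4, 68.6]
tool_rot: [3.141, -0.001, 1.456]
force: [-0.5, 1.9, 2.6]
width: 13.0
gripper_force: 59.6
```

An upward force with a +y push means the foot is on the cone's -y wall. I'll ease +y and continue.

Call:
carry_out:
  moves:
    - {"tx": 0.003, "ty": 0, "tz": 0, "twist": 0, "fingers": 0}
    - {"tx": 0, "ty": 0, "tz": 0, "twist": 0, "fingers": 0}

```text
clock: 13.22
eef_pos: [580.0, -33.0, 68.5]
tool_rot: [3.141, -0.0, 1.456]
force: [-1.2, 1.9, 3.4]
width: 13.2
gripper_force: 59.8
```

Call:
carry_out:
  moves:
    - {"tx": 0.003, "ty": 0, "tz": 0, "twist": 0, "fingers": 0}
    - {"tx": 0, "ty": 0, "tz": 0, "twist": 0, "fingers": 0}

```text
clock: 13.48
eef_pos: [580.0, -32.5, 68.4]
tool_rot: [3.141, 0.0, 1.456]
force: [-1.0, 0.2, 5.6]
width: 13.1
gripper_force: 60.0
```

Call:
carry_out:
  moves:
    - {"tx": 0.004, "ty": 0, "tz": -0.001, "twist": 0, "fingers": 0}
    - {"tx": 0, "ty": 0, "tz": 0, "twist": 0, "fingers": 0}

```text
clock: 13.72
eef_pos: [580.1, -32.1, 68.5]
tool_rot: [3.141, 0.001, 1.456]
force: [0.2, -1.5, 4.2]
width: 13.3
gripper_force: 59.9
```

Call:
carry_out:
  moves:
    - {"tx": 0.004, "ty": 0, "tz": 0, "twist": 0, "fingers": 0}
    - {"tx": 0, "ty": 0, "tz": 0, "twist": 0, "fingers": 0}

```text
clock: 13.98
eef_pos: [580.3, -31.8, 68.6]
tool_rot: [3.141, 0.002, 1.456]
force: [-0.3, -5.0, 4.5]
width: 12.9
gripper_force: 60.0
```

Fy has flipped to -5 N with the motion blocked, so the foot is captured in the cone. I'll back off to the zero-force point.

Call:
carry_out:
  moves:
    - {"tx": -0.006, "ty": 0, "tz": 0.001, "twist": 0, "fingers": 0}
    - {"tx": 0, "ty": 0, "tz": 0, "twist": 0, "fingers": 0}
    - {"tx": 0, "ty": 0, "tz": 0, "twist": 0, "fingers": 0}

```text
clock: 14.35
eef_pos: [580.2, -32.0, 68.4]
tool_rot: [3.141, 0.0, 1.456]
force: [-0.4, -2.9, 6.0]
width: 13.0
gripper_force: 60.1
```

```bash
python3 - <<'E'
from h import *
s=ctrl.read_state();print(s['clock'],s['eef_pos'],s['tool_rot'],s['force'],s['torque'],s['width'])
E
```

```text
14.35 [580.19361149 -31.98001369  68.44385184] [3.14101835e+00 3.66390322e-04 1.45588279e+00] [-0.43888265 -2.94063691  6.03526887] [-0.5643984   0.23390381 -0.0109946 ] 13.016636882385388
```

Call:
carry_out:
  moves:
    - {"tx": -0.003, "ty": 0, "tz": -0.001, "twist": 0, "fingers": 0}
    - {"tx": 0, "ty": 0, "tz": 0, "twist": 0, "fingers": 0}
    - {"tx": 0, "ty": 0, "tz": 0, "twist": 0, "fingers": 0}

```text
clock: 14.72
eef_pos: [580.0, -32.1, 68.5]
tool_rot: [3.141, -0.001, 1.456]
force: [1.1, -0.6, 4.0]
width: 13.3
gripper_force: 59.8
```

Call:
carry_out:
  moves:
    - {"tx": 0, "ty": 0, "tz": 0, "twist": 0, "fingers": 0.2}
    - {"tx": 0, "ty": 0, "tz": 0, "twist": 0, "fingers": 0.25}
    - {"tx": 0, "ty": 0, "tz": 0, "twist": 0, "fingers": 0.3}
    - {"tx": 0, "ty": 0, "tz": 0, "twist": 0, "fingers": 0.35}
    - {"tx": 0, "ty": 0, "tz": 0, "twist": 0, "fingers": 0.4}
    - {"tx": 0, "ty": 0, "tz": 0, "twist": 0, "fingers": 0.5}
    - {"tx": 0, "ty": 0, "tz": 0, "twist": 0, "fingers": 0.5}
    - {"tx": 0, "ty": 0, "tz": 0, "twist": 0, "fingers": 0.5}

```text
clock: 15.72
eef_pos: [579.8, -32.5, 68.5]
tool_rot: [3.142, 0.0, 1.456]
force: [-0.1, 0.1, -0.2]
width: 42.6
gripper_force: 0.0
```

```bash
python3 - <<'E'
from h import *
grab('wrist','w7.png')
s=ctrl.read_state();print(s['clock'],s['eef_pos'],s['tool_rot'],s['force'],s['torque'],s['width'])
E
```

```text
15.775 [579.85931998 -32.49142894  68.51089633] [3.14153002e+00 2.10271788e-06 1.45616035e+00] [ 0.89772035  0.14097222 -0.25164604] [0.01693396 0.01858341 0.02608891] 42.859895681619754
```

Call:
carry_out:
  moves:
    - {"tx": 0, "ty": 0, "tz": -0.03, "twist": 0, "fingers": 0.5}
    - {"tx": 0, "ty": 0, "tz": -0.06, "twist": 0, "fingers": 0.5}
    - {"tx": 0, "ty": 0, "tz": -0.12, "twist": 0, "fingers": 0.5}
    - {"tx": 0, "ty": 0, "tz": -0.15, "twist": 0, "fingers": 0.5}
    - {"tx": 0, "ty": 0, "tz": -0.14, "twist": 0, "fingers": 0.5}
    - {"tx": 0, "ty": 0, "tz": 0, "twist": 0, "fingers": 0.5}
    - {"tx": 0, "ty": 0, "tz": 0, "twist": 0, "fingers": 0.5}

```text
clock: 16.65
eef_pos: [579.5, -32.7, 219.1]
tool_rot: [3.141, 0.0, 1.456]
force: [-1.0, 0.8, -0.8]
width: 43.0
gripper_force: 0.0
```

```bash
python3 - <<'E'
from h import *
s=ctrl.read_state();print(s['clock'],s['eef_pos'],s['force'])
im=grab('wrist','w8.png');sc=grab('scene')
o=np.zeros((480,800,3),np.uint8);o[:375,:500]=cv2.resize(im['color'],(500,375));o[:300,500:]=cv2.resize(sc['color'][190:340,250:400],(300,300));cv2.imwrite('pics/f.png',o)
E
```

```text
16.65 [579.5167174  -32.70133938 219.05170815] [-0.97977653  0.82028028 -0.82773597]
```

View pics/f.png

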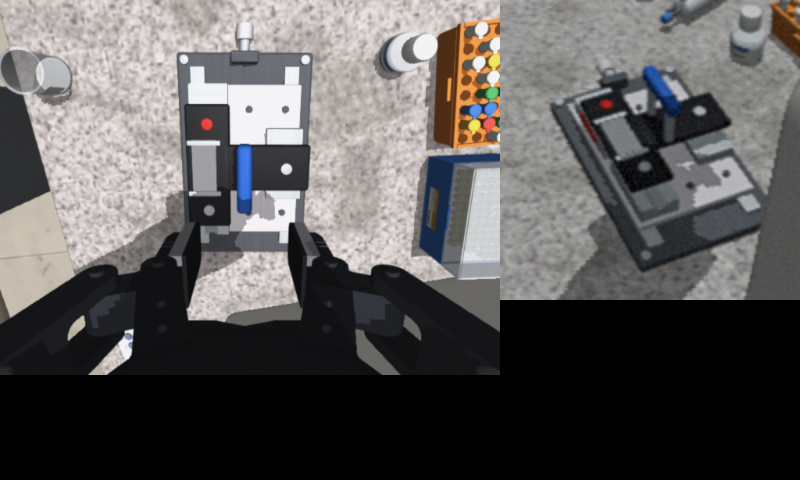

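The stage top sits square on the seats, with bystanders untouched. I'll check the levels of the two crossbar studs and the offset from the land edge numerically.

```bash
python3 - <<'E'
from h import *
w=grab('wrist');s=grab('scene')
def cam(im,u,v):
    a=ray(im,u,v,0);b=ray(im,u,v,100);d=(b-a)/np.linalg.norm(b-a);return a,d
def tri(p,q):
    (a,d),(b,e)=cam(w,*p),cam(s,*q);t=np.linalg.lstsq(np.c_[d,-e],b-a,rcond=None)[0];return (a+d*t[0]+b+e*t[1])/2,np.linalg.norm(a+d*t[0]-b-e*t[1])
def cent(m,box):
    u0,u1,v0,v1=box;k=np.zeros(m.shape,bool);k[v0:v1,u0:u1]=1;v,u=np.nonzero(m&k);return u.mean(),v.mean(),len(u)
def red(im):
    b,g,r=[im['color'][...,k].astype(int) for k in range(3)];return (r>g+50)&(r>b+50)
br=lambda im,t:im['color'].min(2)>t
f=lambda u,v:(u*1.28,v*1.28)
W=[cent(red(w),(250,280,145,172)),cent(br(w,90),(257,278,260,280)),cent(br(w,90),(357,377,206,226))]
S=[cent(red(s),(296,310,235,248)),cent(br(s,80),(317,329,267,280)),cent(br(s,80),(343,356,240,252))]
print(W,S)
P=[]
for a,b in zip(W,S):
    p,e=tri(a[:2],b[:2]);P.append(p);print(p.round(1),round(e,2))
P=np.array(P);print([np.linalg.norm(P[i]-P[j]).round(1) for i,j in((0,1),(0,2),(1,2))],'expect 92,94,94')
q=lambda u,v,z:ray(w,u*1.28,v*1.28,z)[:2]
e=np.array([.1146,.9934]);print('land-arm edge',(q(210,83,40)-q(208,104,56.2))@e,'expect 20; yaw',np.degrees(np.arctan2(-(P[0]-P[1])[0],(P[0]-P[1])[1])))
E
```

```text
[(np.float64(265.3712871287129), np.float64(158.5742574257426), 202), (np.float64(268.54609929078015), np.float64(269.48936170212767), 141), (np.float64(367.83870967741933), np.float64(216.29569892473117), 186)] [(np.float64(302.56), np.float64(241.92), 25), (np.float64(321.6111111111111), np.float64(272.27777777777777), 18), (np.float64(349.24), np.float64(245.0), 25)]
[547.1  15.7  59.5] 0.97
[536.6 -75.3  59.7] 0.86
[623.4 -39.4  58.9] 1.43
[np.float64(91.6), np.float64(94.2), np.float64(93.9)] expect 92,94,94
land-arm edge 20.799780356021305 expect 20; yaw -6.566853029125111
```

```bash
python3 -c "
from cell import job;print(job.finish_job())"
```

```text
the job is handed in; nothing more can be done
None
```

The stage top is on the kinematic base with the red-marked foot in the cone; it measured level (the three stud tops within 0.8 mm), contact force read about 10 N at most, and the job is handed in at about 17 s with the gripper clear and no bystander disturbed.

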